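# Find the fullest hardware tin by weight and hold it over the free tray

## Robot

A 7-joint arm with a two-finger parallel gripper is mounted at the origin on a cart in front of the work surface, level with it; the furniture and walls round the work are solid. World frame = base frame: x ahead of the robot, y to its left, z up, the work surface at z = 0. Lengths are in m, angles in rad, forces in N, time in s.
With the tool pointing down it reaches from about 0.425 to 0.925 m from the base axis. Payload 6.8 kg.
Tool frame: the origin (TCP) lies at the very end of the fingers, on their centre line; the grasp point (between the pads) lies 19 mm behind it; z points along the fingers, y is the line along which they close (so a half turn about z gives the same grasp; the last joint's range is limited). The gripper opens to 85 mm and grips with 20 to 120 N. Pads are 22 mm wide; open, the fingers measure 114 mm over their backs; the gripper's body (76 mm by 85 mm) begins 54 mm behind the grasp point. The pads swing forward as they close: fully open they stand 13 mm farther back than shut.
Start: joints at [-1.284, 0.477, 0.022, 1.555, -0.011, 1.109, -0.083], TCP at [0.26, 0.623, 0.231] pointing down, gripper open.
Joint ranges: [-2.96, 2.96], [-0.34, 2.1], [-1.41, 1.46], [0.24, 2.44], [-1.37, 4.51], [0.17, 1.92], [-2.96, 2.96]. Speed limits (rad/s): [2.39, 2.39, 3.14, 3.14, 3.14, 3.14, 3.14].

## Interface

Orientations are given as a unit quaternion [w, x, y, z].
In Python, from station import bot gives the robot as it stands. The module is installed in compiled form; this text tells all that it offers.
- The arm moves only by the shell command python3 -m jog 'ROWS' [OPENING] [FORCE]. ROWS is JSON, a list of rows, each a list of 4 numbers: the shift along the tool's x, y, z in cm, then the turn about the tool's z in rad. In form: [[x, y, z, spin], ...]. A call has 1 to 20 rows; each row is the pose to reach, as a shift and turn from the pose commanded when the call began, along the tool's axes at that moment; what a row does not reach only later rows make up. A row lasts 1/12 s, in which the tool goes at most 41.7 mm and 7.16 degrees, less where a joint would pass 70% of its speed; a pose out of reach is approached as far as the arm can. A call with a gripper value outside its range is refused whole. OPENING is the closure, from -1 (fully open) to 1 (shut), set as the call begins (- or left out, the last holds). The fingers move at their own pace and stop on an object; FORCE is the grip in N (left out, the last holds). Time passes only in rows, so rows that repeat a pose let the fingers close. It gives the time, the measured TCP pose, the force, the opening and the grip force at its end, in the units of the state.
- bot.get_obs(): the state, without advancing time (a new reading comes with each control period).
- bot.read_camera(name): name is "scene" or "top" or "wrist"; returns a dict with "pixels" (400x640x3 uint8, red, green, blue), "depth" (400x640 float32, m along the optical axis (not along the pixel's ray), 0 where there is no reading), "fovy" (degrees; the focal length in pixels is half the picture's height over the tangent of half this angle, whatever the lens; pixels are square), "cx", "cy" (the principal point, pixels), "distortion" ([k1, k2, p1, p2, k3] as OpenCV has them; the pictures are not rectified), "pose" (4x4, takes a point from camera to world coordinates). Camera axes: x right, y down, z forward; pixel columns grow to the right and rows downward; lengths in m; the calibration is good to about 2 mm. A picture is of the moment at which its call begins.
- bot.hand_in(): hands the job in; it is judged then, once.
The state is a dict: "t": time; "q": joint angles; "joint_vel": joint speeds; "joint_torque": joint torques, N m; "eef_pos": TCP position; "tool_rot": TCP orientation; "contact_force": force on the tool from outside, world axes, zero at the start; "torque": the same for the moment, N m; "gripper_width": opening from 0.0 (shut) to 1.0 (fully open); "grasp_force": force on a finger pad.
Only numpy, scipy, OpenCV 4.12 (cv2) and the standard library are available. Lean on these libraries where they do the work, as an engineer would, in place of code of your own. Each camera call takes 0.05 s, during which the arm holds its last target. There are 200 camera calls.

## Task

Three closed tins of screws look the same: working along the board from the left ring to the right ring, lift each tin straight up a few centimetres off the board, hold it still over its ring for about a second to feel its weight, and set the two lighter ones back upright, centred on their rings. Then take the heaviest and finish still holding it upright and still in the gripper, a good 10 cm above the cork pad, which lies in whichever tray is free, so that it can be opened there; do not put it down or let it go. Do not tip any tin over, and leave the printed gear, the sanding block, the little chair and the dropper bottle where they are.

Things in the scene. Friction and masses are not known exactly. Their poses are not given: they have to be found in the camera images.
- tin_a: closed round hardware tin, blue with a broad plain white paper band and a bare-metal lid, diameter 54 mm (body and lid), 80 mm tall, rigid; lid fixed; the three look identical and differ only in weight (the heaviest 0.6 to 0.76 kg, each of the others 0.17 to 0.38 kg). Stands on one of the board's rings, which one varies. Origin: centre of its underside, z up along its axis
- tin_b: closed round hardware tin, blue with a broad plain white paper band and a bare-metal lid, diameter 54 mm (body and lid), 80 mm tall, rigid; lid fixed; the three look identical and differ only in weight (the heaviest 0.6 to 0.76 kg, each of the others 0.17 to 0.38 kg). Stands on one of the board's rings, which one varies. Origin: centre of its underside, z up along its axis
- tin_c: closed round hardware tin, blue with a broad plain white paper band and a bare-metal lid, diameter 54 mm (body and lid), 80 mm tall, rigid; lid fixed; the three look identical and differ only in weight (the heaviest 0.6 to 0.76 kg, each of the others 0.17 to 0.38 kg). Stands on one of the board's rings, which one varies. Origin: centre of its underside, z up along its axis
- spot_left (a point): centre of the left (+y end) white ring (69 mm across) on the board, on the board's top face; x, y, z axes are the board's
- spot_middle (a point): centre of the middle white ring (69 mm across) on the board, on the board's top face; x, y, z axes are the board's
- spot_right (a point): centre of the right (-y end) white ring (69 mm across) on the board, on the board's top face; x, y, z axes are the board's
- board: fixed dark wooden board, 90 mm (its x) by 340 mm (its y), 12 mm thick, with three white rings in a row along its y, 120 mm apart. Origin: centre of its underside; z up
- tray_left: open grey plastic tray, fixed, 110 x 110 mm, 22 mm high, walls and floor 4 mm thick. Origin: centre of its underside, on the work surface; stands to the left (+y) of the board
- tray_right: open grey plastic tray, fixed, 110 x 110 mm, 22 mm high, walls and floor 4 mm thick. Origin: centre of its underside, on the work surface; stands to the right (-y) of the board
- cork_pad: fixed round cork pad, 60 mm across, 4 mm thick, on the floor of the free tray (left or right, it varies). Origin: centre of its underside
- gear: loose orange printed gear, 42 mm across, 10 mm thick, lying in the other tray, which it occupies; leave alone. Origin: centre of its underside
- sanding_block: loose brown-red sanding block, 48 x 68 x 24 mm, behind the board; leave alone. Origin: centre of its underside
- mini_chair: loose small wooden model chair, 36 x 36 x 50 mm, behind the board; leave alone. Origin: centre of its underside
- ink_dropper: loose brown dropper bottle with black top, 33 mm across, 102 mm tall, standing behind the left tray; leave alone. Origin: centre of its underside
Things that resemble listed ones, but are neither listed nor needed, are in the scene too. What is shaped like the tray_left but red is not meant.

How it is judged:
By the outcome, as a careful person would: the job done as asked, in the order asked, and still so for the second after the job is handed in, while the arm keeps its last pose, push and grip.
It also fails if it takes over 64 s, if anything falls off the work surface, if the arm or the gripper's body presses on something with over 40 N, if the wrist force passes 120 N, or if a joint passes its speed limit or range.

## Working session

There is one attempt and no reset: what is moved stays moved. The work goes in short steps, Python scripts to look and compute and a shell command to move; the robot and the scene stay as the last step left them, time stands still between calls to the robot, and variables do not carry over. Pictures are saved under pics/ and viewed, at most 10 in all, crops included, and the job is handed in when it is done.

```bash
mkdir -p pics; cat > h.py <<'E'
import numpy as np,cv2,pickle
from station import bot
def K(c):
    f=200/np.tan(np.radians(c["fovy"])/2)
    return np.array([[f,0,c["cx"]],[0,f,c["cy"]],[0,0,1.]])
def ray(c,uv):
    p=cv2.undistortPoints(np.array(uv,float).reshape(-1,1,2),K(c),np.array(c["distortion"],float)).reshape(-1,2)
    d=np.c_[p,np.ones(len(p))]@c["pose"][:3,:3].T
    return c["pose"][:3,3],d
def plane(c,uv,z):
    o,d=ray(c,uv); return o+d*((z-o[2])/d[:,2])[:,None]
def pts(c,uv):
    o,d=ray(c,uv); uv=np.array(uv,int).reshape(-1,2); return o+d*c["depth"][uv[:,1],uv[:,0]][:,None]
E
python3 - <<'E'
from h import *
for n in("top","scene"):
    c=bot.read_camera(n);pickle.dump(c,open(n+".pkl","wb"));cv2.imwrite(f"pics/{n}0.png",c["pixels"][:,:,::-1])
    print(n,c["pose"].round(3).tolist(),c["fovy"],c["distortion"])
print(bot.get_obs())
E
```

```text
top [[0.017, -0.99, 0.143, 0.354], [-1.0, -0.014, 0.02, 0.068], [-0.017, -0.143, -0.99, 1.277], [0.0, 0.0, 0.0, 1.0]] 49.725140541323874 [-0.04414207  0.          0.          0.          0.        ]
scene [[-0.681, -0.333, 0.652, -0.376], [-0.732, 0.32, -0.602, 0.949], [-0.008, -0.887, -0.461, 0.705], [0.0, 0.0, 0.0, 1.0]] 47.31007618223486 [-0.08268093  0.          0.          0.          0.        ]
{'t': 0.1, 'q': array([-1.28407908,  0.47774679,  0.02231389,  1.55632303, -0.01147336,
        1.10929332, -0.0831117 ]), 'joint_vel': array([ 0.00131575, -0.00265388, -0.00065065, -0.00119533, -0.00013418,
        0.00075515, -0.00142871]), 'joint_torque': array([ 5.12796934e-03, -5.97757423e+01,  1.61397278e+00, -2.81952327e+01,
        1.28256460e-02,  5.01790841e-03, -4.08363348e-06]), 'eef_pos': array([0.2594316 , 0.62259115, 0.23041518]), 'tool_rot': array([-9.65375060e-05,  1.96106296e-01,  9.80582300e-01, -8.15593305e-04]), 'contact_force': array([ 0.07021311,  0.73082894, -0.0435758 ]), 'torque': array([-0.02437993, -0.00611085,  0.02274684]), 'grasp_force': 0.0, 'gripper_width': 1.0032865629555112}
```

View pics/top0.png

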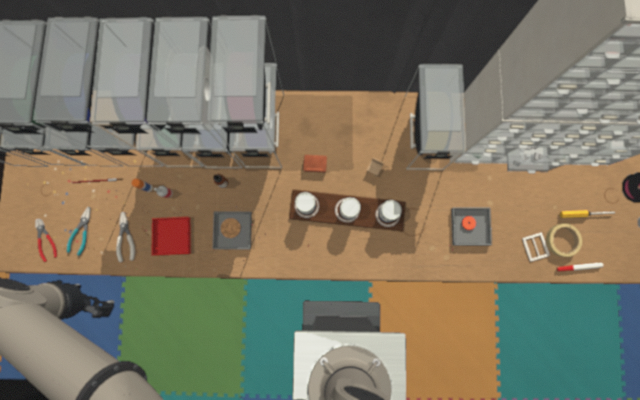

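View pics/scene0.png

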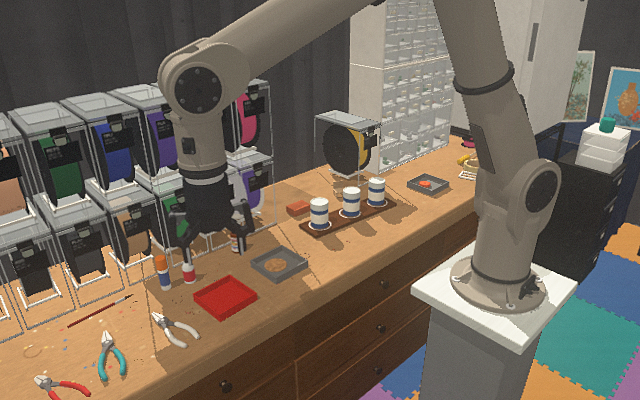

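Top view: the tins stand at about (306,203), (348,208) and (388,211). The cork pad is in the left grey tray (231,228) and the gear is in the right tray (469,224). The red tray at (171,236) is a decoy. The scene view agrees. Next I measure them.

```bash
python3 - <<'E'
from h import *
c=pickle.load(open("top.pkl","rb"))
v,u=np.mgrid[0:400,0:640]; uv=np.c_[u.ravel(),v.ravel()]
P=pts(c,uv).reshape(400,640,3); ok=c["depth"]>0
im=c["pixels"]; hsv=cv2.cvtColor(im,cv2.COLOR_RGB2HSV)
def comps(m,z,mn=60):
    n,l,s,ce=cv2.connectedComponentsWithStats(m.astype(np.uint8))
    for i in range(1,n):
        if s[i,4]>=mn:
            cs,_=cv2.findContours((l==i).astype(np.uint8),0,1); (x,y),r=cv2.minEnclosingCircle(cs[0])
            print(s[i].tolist(),'cent',plane(c,ce[i],z)[0].round(4),'enc',plane(c,(x,y),z)[0].round(4),P[l==i].mean(0).round(4),round(r,1),P[l==i][:,2].max().round(3))
box=(u>200)&(u<500)&(v>150)&(v<260)
print('high');comps(ok&box&(P[...,2]>.085)&(P[...,2]<.1),.092,40)
print('all>0.03');comps(ok&box&(P[...,2]>.03),.09,20)
print('board');dark=(u>280)&(u<420)&(v>180)&(v<240)&(P[...,2]>.007)&ok
comps(dark,.012)
cs,_=cv2.findContours(dark.astype(np.uint8),0,1);k=max(cs,key=cv2.contourArea);r=cv2.minAreaRect(k);print(plane(c,cv2.boxPoints(r),.012).round(4).tolist(),plane(c,r[0],.012))
print('cork');comps((u>218)&(u<246)&(v>214)&(v<244)&(hsv[...,1]>70),.008)
print('gray tray');comps((u>205)&(u<260)&(v>205)&(v<255)&(P[...,2]>.012),.022)
big=cv2.resize(im[180:250,200:420],None,fx=3.6,fy=3.6,interpolation=cv2.INTER_CUBIC);cv2.imwrite("pics/crop.png",big[:,:,::-1])
# tall obstacles nearest
m=ok&(P[...,2]>.12)&(P[...,0]<.95)&(P[...,0]>.4)&(abs(P[...,1])<.45)
for y in np.arange(-.45,.45,.1):
    q=P[m&(abs(P[...,1]-y-.05)<.05)]; print(round(y,2),len(q), q[:,0].min().round(3) if len(q) else '', q[:,2].max().round(2) if len(q) else '')
E
```

```text
high
[465, 156, 35, 3, 40] cent [ 0.651  -0.3673  0.092 ] enc [ 0.6505 -0.365   0.092 ] [ 0.6504 -0.3666  0.0942] 17.0 0.1
[296, 192, 19, 20, 295] cent [0.5171 0.1303 0.092 ] enc [0.5169 0.1305 0.092 ] [0.5172 0.1303 0.0915] 9.7 0.098
[341, 197, 19, 20, 296] cent [0.504  0.0054 0.092 ] enc [0.5042 0.0054 0.092 ] [0.5041 0.0054 0.0914] 9.7 0.099
[382, 200, 20, 20, 299] cent [ 0.4983 -0.1076  0.092 ] enc [ 0.4981 -0.1079  0.092 ] [ 0.4984 -0.1077  0.0915] 9.8 0.099
all>0.03
[201, 151, 23, 6, 109] cent [0.6498 0.4032 0.09  ] enc [0.6511 0.3984 0.09  ] [0.6296 0.3802 0.1708] 11.3 0.21
[226, 151, 15, 15, 37] cent [0.643  0.3396 0.09  ] enc [0.6386 0.3375 0.09  ] [0.6373 0.3343 0.1121] 9.9 0.193
[232, 151, 13, 15, 28] cent [0.6397 0.3234 0.09  ] enc [0.6388 0.3233 0.09  ] [0.6333 0.3176 0.1149] 9.2 0.193
[241, 151, 28, 6, 129] cent [0.6513 0.2769 0.09  ] enc [0.6495 0.2767 0.09  ] [0.6314 0.2629 0.1691] 13.6 0.211
[274, 151, 8, 15, 22] cent [0.6401 0.211  0.09  ] enc [0.6401 0.211  0.09  ] [0.6334 0.2077 0.1157] 7.8 0.199
[408, 151, 92, 16, 757] cent [ 0.6537 -0.3115  0.09  ] enc [ 0.6454 
[... 625 characters left out ...]
.099
board
[289, 189, 117, 42, 3436] cent [0.5054 0.0092 0.012 ] enc [0.5041 0.0089 0.012 ] [0.5026 0.0105 0.0346] 59.0 0.099
[[0.4769, 0.1826, 0.012], [0.5669, 0.1752, 0.012], [0.5341, -0.1644, 0.012], [0.445, -0.1537, 0.012]] [[0.50547905 0.0093937  0.012     ]]
cork
[221, 218, 20, 20, 322] cent [0.4472 0.355  0.008 ] enc [0.4466 0.3549 0.008 ] [0.4463 0.3522 0.0203] 10.2 1.277
gray tray
[211, 211, 41, 38, 264] cent [0.4466 0.3498 0.022 ] enc [0.4407 0.3491 0.022 ] [0.4467 0.3488 0.0258] 26.5 1.277
-0.45 5719 0.607 0.74
-0.35 17617 0.631 0.79
-0.25 6166 0.628 0.48
-0.15 2947 0.871 0.48
-0.05 2716 0.895 0.44
0.05 2631 0.884 0.45
0.15 6003 0.628 0.45
0.25 6572 0.626 0.47
0.35 7145 0.623 0.47
```

View pics/crop.png

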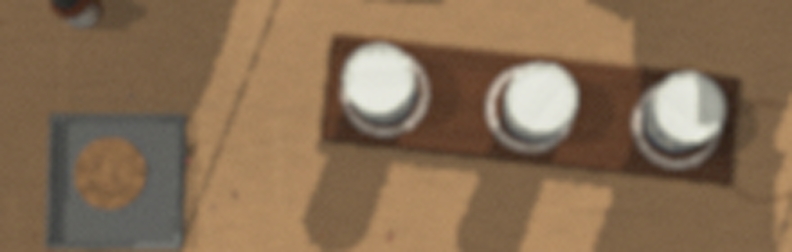

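The crop confirms three identical tins on the board's rings (left tin lid at 380,80, middle 540,90, right 690,108). Round cork lies in the grey left tray (110,172), so the left tray is the free one. The tins sit slightly off-centre on their rings. I'll move over the left tin and look with the wrist camera.

```bash
cat >> h.py <<'E'
from scipy.spatial.transform import Rotation as Ro
def go(x,y,z,yaw=None):
    o=bot.get_obs();R=Ro.from_quat(np.roll(o["tool_rot"],-1)).as_matrix()
    ty=np.array([.0952,.9955]) if yaw is None else yaw
    a=np.arctan2(R[1,1],R[0,1]);b=np.arctan2(ty[1],ty[0]);s=-(b-a);s=(s+np.pi/2)%np.pi-np.pi/2
    print("t",round(o["t"],2),"pos",o["eef_pos"].round(4),"shift cm",((np.array([x,y,z])-o["eef_pos"])@R*100).round(2),"spin",s.round(3),"q",o["q"].round(2),"tilt",R[:,2].round(3))
E
python3 -c "
from h import *
go(.517,.13,.17)"
```

```text
t 0.1 pos [0.2594 0.6226 0.2304] shift cm [-42.72 -35.55   6.11] spin -0.299 q [-1.28  0.48  0.02  1.56 -0.01  1.11 -0.08] tilt [-0.001 -0.002 -1.   ]
```

```bash
python3 -m jog '[[-1,-0.8,0,0],[-3,-2.5,0,-0.03],[-6,-5,0,-0.06],[-9,-7.5,0.2,-0.09],[-12,-10,0.6,-0.12],[-15,-12.5,1,-0.15],[-18,-15,1.5,-0.18],[-21,-17.5,2,-0.21],[-24,-20,2.5,-0.24],[-27,-22.5,3,-0.27],[-30,-25,3.5,-0.3],[-33,-27.5,4,-0.3],[-36,-30,4.5,-0.3],[-38.5,-32,5,-0.3],[-40.5,-33.7,5.5,-0.3],[-42,-35,6,-0.3],[-42.7,-35.55,6.1,-0.3],[-42.7,-35.55,6.1,-0.3],[-42.7,-35.55,6.1,-0.3]]' -1 60
python3 - <<'E'
from h import *
go(.517,.13,.04)
c=bot.read_camera("wrist");pickle.dump(c,open("w1.pkl","wb"));cv2.imwrite("pics/w1.png",c["pixels"][:,:,::-1]);print(c["pose"].round(3).tolist(),c["fovy"])
E
```

```text
t: 1.68
eef_pos: [0.5166, 0.131, 0.1704]
tool_rot: [-0.0, 0.048, 0.999, 0.0]
contact_force: [-0.4, 0.8, -0.3]
gripper_width: 1.0
grasp_force: 0.0
t 1.68 pos [0.5166 0.131  0.1704] shift cm [-0.05 -0.1  13.04] spin 0.0 q [-0.5   0.32  0.16  1.96 -0.07  0.87  1.17] tilt [-0.  0. -1.]
[[0.095, 0.942, 0.321, 0.434], [0.995, -0.09, -0.029, 0.14], [0.001, 0.322, -0.947, 0.313], [0.0, 0.0, 0.0, 1.0]] 58.888711812690666
```

View pics/w1.png

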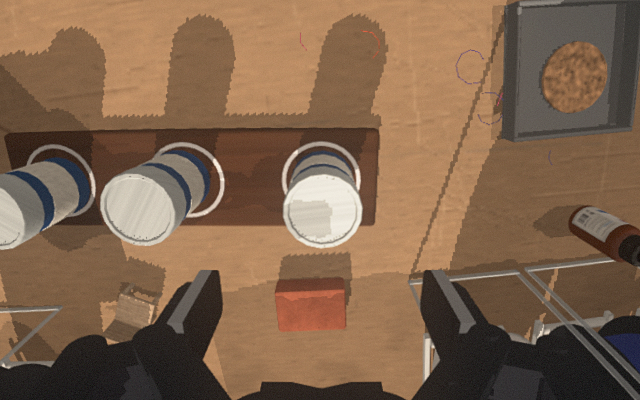

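The wrist view shows all three rings (around 321,175, 185,180 and 60,180), lids at (323,210), (138,209) and (5,220), and the cork at (575,77). I'll measure the rings and lids here.

```bash
cat > meas.py <<'E'
from h import *
from scipy.optimize import least_squares
def P_all(c):
    v,u=np.mgrid[0:400,0:640]; return pts(c,np.c_[u.ravel(),v.ravel()]).reshape(400,640,3)
def rings(c,ks=(1,0,-1)):
    P=P_all(c);im=c["pixels"].astype(int);m=(im.min(2)>120)&(im.max(2)-im.min(2)<40)&(abs(P[...,2]-.012)<.006)&(c["depth"]>0)
    v,u=np.nonzero(m);Q=plane(c,np.c_[u,v],.012)[:,:2]
    g0=np.array([.5055,.0094]);t0=.0953
    def cen(p): 
        d=np.array([np.sin(p[2]),np.cos(p[2])]);return [p[:2]+k*.12*d for k in ks]
    def D(p,Q): return np.min([abs(np.linalg.norm(Q-x,axis=1)-p[3]) for x in cen(p)],0)
    p=np.r_[g0,t0,.0325]
    for tol in(.008,.004,.003):
        S=Q[D(p,Q)<tol];p=least_squares(D,p,args=(S,),loss="soft_l1",f_scale=.001).x
    print("rings",np.round(cen(p),4).tolist(),"ang",p[2].round(4),"r",p[3].round(4),len(S),"rms",D(p,S).std().round(4))
    return cen(p)
def lids(c,z=.092):
    P=P_all(c);m=(abs(P[...,2]-z)<.004)&(c["depth"]>0)&(abs(P[...,0]-.5)<.07)&(abs(P[...,1])<.2)
    n,l,s,ce=cv2.connectedComponentsWithStats(m.astype(np.uint8))
    for i in range(1,n):
        if s[i,4]>300:
            k=max(cv2.findContours((l==i).astype(np.uint8),0,1)[0],key=cv2.contourArea)
            B=plane(c,k.reshape(-1,2),z)[:,:2]
            f=lambda p:np.linalg.norm(B-p[:2],axis=1)-p[2]
            r=least_squares(f,np.r_[B.mean(0),.027],loss="soft_l1",f_scale=.001).x
            print("lid",r.round(4),s[i].tolist())
E
python3 - <<'E'
from meas import *
c=pickle.load(open("w1.pkl","rb"));rings(c);lids(c)
P=plane(c,[[575,77]],.008);print(P)
t=pickle.load(open("top.pkl","rb"));rings(t);lids(t)
E
```

```text
rings [[0.5166, 0.1319], [0.5051, 0.0125], [0.4936, -0.107]] ang 0.096 r 0.0328 1142 rms 0.0005
lid [0.5027 0.009  0.0267] [101, 171, 77, 75, 4472]
lid [0.5159 0.1331 0.0263] [283, 172, 79, 77, 4703]
lid [ 0.4995 -0.0922  0.0187] [0, 183, 29, 67, 1437]
[[0.44644626 0.35661434 0.008     ]]
rings [[0.5175, 0.13], [0.5056, 0.0106], [0.4937, -0.1088]] ang 0.0993 r 0.033 95 rms 0.0008
```

```bash
python3 -m jog '[[0,0.05,1,0],[0,0.1,3,0],[0,0.1,5.5,0],[0,0.1,8,0],[0,0.1,10,0],[0,0.1,11.5,0],[0,0.1,12.5,0],[0,0.1,12.9,0],[0,0.1,13,0],[0,0.1,13,0]]' -1 60 && python3 -m jog '[[0,0,0,0],[0,0,0,0],[0,0,0,0],[0,0,0,0],[0,0,0,0],[0,0,0,0],[0,0,0,0],[0,0,0,0],[0,0,0,0]]' 1 60
```

```text
t: 2.57
eef_pos: [0.5173, 0.1322, 0.0406]
tool_rot: [0.0, 0.047, 0.999, 0.0]
contact_force: [-0.6, -0.1, -0.9]
gripper_width: 1.0
grasp_force: 0.0
t: 3.32
eef_pos: [0.5177, 0.1318, 0.0414]
tool_rot: [0.001, 0.047, 0.999, 0.0]
contact_force: [-1.7, 0.4, 5.5]
gripper_width: 0.618
grasp_force: 62.1
```

```bash
python3 -m jog '[[0,0,-0.3,0],[0,0,-1,0],[0,0,-2,0],[0,0,-3,0],[0,0,-4,0],[0,0,-4.7,0],[0,0,-5,0],[0,0,-5,0]]' && python3 -m jog '[[0,0,0,0],[0,0,0,0],[0,0,0,0],[0,0,0,0],[0,0,0,0],[0,0,0,0],[0,0,0,0],[0,0,0,0],[0,0,0,0],[0,0,0,0],[0,0,0,0],[0,0,0,0],[0,0,0,0],[0,0,0,0]]'
python3 - <<'E'
from meas import *
go(.517,.13,.04)
c=bot.read_camera("wrist");pickle.dump(c,open("w2.pkl","wb"));cv2.imwrite("pics/w2.png",c["pixels"][:,:,::-1]);rings(c);lids(c,.142)
E
```

```text
t: 3.98
eef_pos: [0.5177, 0.1319, 0.0914]
tool_rot: [0.001, 0.047, 0.999, 0.0]
contact_force: [-0.1, -0.4, -3.2]
gripper_width: 0.621
grasp_force: 63.4
t: 5.15
eef_pos: [0.5171, 0.1317, 0.0903]
tool_rot: [0.0, 0.047, 0.999, 0.0]
contact_force: [0.4, -0.4, -2.4]
gripper_width: 0.621
grasp_force: 63.4
t 5.15 pos [0.5171 0.1317 0.0903] shift cm [-0.   -0.17  5.03] spin 0.0 q [-0.48  0.43  0.15  2.02 -0.1   0.69  1.2 ] tilt [ 0.  0. -1.]
rings [[0.5165, 0.1318], [0.5051, 0.0123], [0.4936, -0.1071]] ang 0.0956 r 0.0328 1893 rms 0.0005
lid [0.5106 0.1333 0.0241] [240, 272, 163, 116, 14713]
lid [137.2575 -16.3513 137.7415] [404, 309, 106, 38, 1528]
lid [0.4588 0.0936 0.0456] [132, 310, 107, 38, 1531]
```

View pics/w2.png

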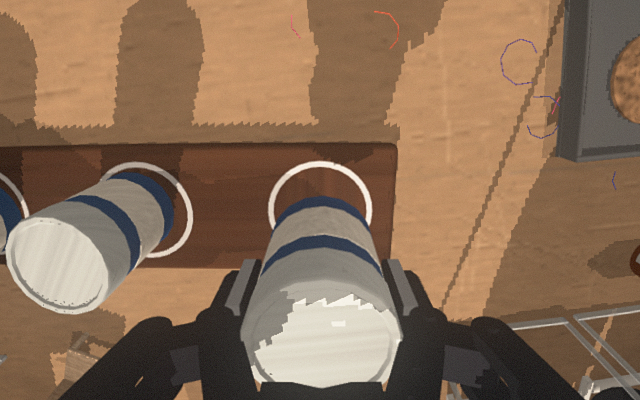

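The left tin is lifted over its ring (ring at 320,205). Its weight is about 2.4 N, so it is a light one. I'll set it back with a small correction towards the ring centre.

```bash
python3 -m jog '[[-0.05,-0.15,0.5,0],[-0.05,-0.15,1.5,0],[-0.05,-0.15,2.5,0],[-0.05,-0.15,3.5,0],[-0.05,-0.15,4.3,0],[-0.05,-0.15,4.7,0],[-0.05,-0.15,4.9,0],[-0.05,-0.15,5,0],[-0.05,-0.15,5,0],[-0.05,-0.15,5,0]]' && python3 -m jog '[[0,0,0,0],[0,0,0,0],[0,0,0,0],[0,0,0,0],[0,0,0,0],[0,0,0,0],[0,0,0,0]]' -1 && python3 -m jog '[[0,0,-0.5,0],[0,0,-2,0],[0,0,-4,0],[0,0,-7,0],[0,0,-10,0],[0,0,-12,0],[0,0,-13,0],[0,0,-13,0],[0,0,-13,0],[0,0,-13,0]]'
python3 - <<'E'
from meas import *
c=bot.read_camera("wrist");pickle.dump(c,open("w3.pkl","wb"));rings(c);lids(c)
go(.5035,.0065,.17)
E
```

```text
t: 6.03
eef_pos: [0.5165, 0.1298, 0.0414]
tool_rot: [-0.001, 0.048, 0.999, -0.0]
contact_force: [-7.6, -2.9, 18.0]
gripper_width: 0.618
grasp_force: 65.2
t: 6.62
eef_pos: [0.5175, 0.1301, 0.0402]
tool_rot: [-0.0, 0.047, 0.999, -0.0]
contact_force: [-0.4, 0.9, 0.4]
gripper_width: 1.0
grasp_force: 0.0
t: 7.45
eef_pos: [0.5165, 0.1299, 0.1688]
tool_rot: [-0.001, 0.047, 0.999, -0.0]
contact_force: [-0.0, 0.6, 0.1]
gripper_width: 0.997
grasp_force: 0.0
rings [[0.5166, 0.1319], [0.5051, 0.0125], [0.4936, -0.107]] ang 0.096 r 0.0328 1124 rms 0.0005
lid [0.5027 0.009  0.0267] [101, 171, 78, 76, 4531]
lid [0.5147 0.1312 0.0263] [282, 171, 79, 78, 4774]
lid [ 0.4995 -0.092   0.0187] [0, 183, 30, 68, 1465]
t 7.5 pos [0.5164 0.1299 0.1687] shift cm [  0.12 -12.4   -0.12] spin 0.001 q [-0.5   0.32  0.17  1.97 -0.07  0.87  1.18] tilt [-0.003 -0.001 -1.   ]
```

```bash
python3 -m jog '[[0,-0.5,0,0],[0,-2,0,0],[0.1,-4.5,0,0],[0.1,-7.5,0,0],[0.15,-10,0,0],[0.2,-11.7,0,0],[0.2,-12.3,0,0],[0.2,-12.3,1,0],[0.2,-12.3,3,0],[0.2,-12.3,5.5,0],[0.2,-12.3,8,0],[0.2,-12.3,10,0],[0.2,-12.3,11.5,0],[0.2,-12.3,12.5,0],[0.2,-12.3,12.9,0],[0.2,-12.3,12.9,0],[0.2,-12.3,12.9,0]]' -1 60 && python3 -m jog '[[0,0,0,0],[0,0,0,0],[0,0,0,0],[0,0,0,0],[0,0,0,0],[0,0,0,0],[0,0,0,0],[0,0,0,0],[0,0,0,0]]' 1 60 && python3 -m jog '[[0,0,-0.3,0],[0,0,-1,0],[0,0,-2,0],[0,0,-3,0],[0,0,-4,0],[0,0,-4.7,0],[0,0,-5,0],[0,0,-5,0]]'
```

```text
t: 8.92
eef_pos: [0.5042, 0.0084, 0.0414]
tool_rot: [0.0, 0.047, 0.999, 0.0]
contact_force: [-0.3, -1.3, 0.2]
gripper_width: 0.999
grasp_force: 0.0
t: 9.67
eef_pos: [0.5045, 0.0075, 0.0424]
tool_rot: [0.001, 0.048, 0.999, 0.0]
contact_force: [-1.6, -1.5, 7.8]
gripper_width: 0.625
grasp_force: 61.7
t: 10.33
eef_pos: [0.5045, 0.008, 0.0924]
tool_rot: [0.001, 0.047, 0.999, 0.0]
contact_force: [-0.6, -0.2, -6.3]
gripper_width: 0.622
grasp_force: 64.0
```

```bash
python3 -m jog '[[0,0,0,0],[0,0,0,0],[0,0,0,0],[0,0,0,0],[0,0,0,0],[0,0,0,0],[0,0,0,0],[0,0,0,0],[0,0,0,0],[0,0,0,0],[0,0,0,0],[0,0,0,0],[0,0,0,0],[0,0,0,0]]'
python3 - <<'E'
from meas import *
c=bot.read_camera("wrist");rings(c);lids(c,.142)
go(.5035,.011,.04)
E
```

```text
t: 11.5
eef_pos: [0.5038, 0.0079, 0.0913]
tool_rot: [0.0, 0.047, 0.999, 0.0]
contact_force: [0.3, -0.0, -6.7]
gripper_width: 0.617
grasp_force: 64.1
rings [[0.5165, 0.1319], [0.5051, 0.0125], [0.4937, -0.107]] ang 0.0954 r 0.0327 2664 rms 0.0005
lid [0.4979 0.0095 0.0244] [241, 271, 161, 117, 14712]
lid [ 0.4616 -0.0317  0.0298] [136, 309, 103, 35, 1362]
lid [0.4583 0.0576 0.041 ] [405, 309, 103, 35, 1373]
t 11.55 pos [0.5038 0.0079 0.0913] shift cm [0.06 0.3  5.13] spin 0.001 q [-0.3   0.39  0.2   2.09 -0.12  0.67  1.45] tilt [ 0.  0. -1.]
```

The middle tin weighs about 6.7 N, so it is probably the heaviest. I'll set it back on its ring and weigh the third one.

```bash
python3 -m jog '[[-0.1,0.15,0.5,0],[-0.2,0.3,1.5,0],[-0.2,0.35,2.5,0],[-0.2,0.35,3.5,0],[-0.2,0.35,4.3,0],[-0.2,0.35,4.7,0],[-0.2,0.35,4.9,0],[-0.2,0.35,4.9,0],[-0.2,0.35,4.9,0]]' && python3 -m jog '[[0,0,0,0],[0,0,0,0],[0,0,0,0],[0,0,0,0],[0,0,0,0],[0,0,0,0],[0,0,0,0]]' -1 && python3 -m jog '[[0,0,-0.5,0],[0,0,-2,0],[0,0,-4,0],[0,0,-7,0],[0,0,-10,0],[0,0,-12,0],[0,0,-13,0],[0,-0.5,-13,0],[0,-2.5,-13,0],[0,-4.5,-13,0],[0,-6,-13,0],[0,-6,-13,0],[0,-6,-13,0]]'
python3 - <<'E'
from meas import *
c=bot.read_camera("wrist");pickle.dump(c,open("w4.pkl","wb"));rings(c);lids(c)
c=bot.read_camera("top");lids(c);rings(c)
go(.4975,-.107,.17)
E
```

```text
t: 12.3
eef_pos: [0.505, 0.011, 0.0425]
tool_rot: [-0.001, 0.048, 0.999, 0.0]
contact_force: [-5.6, 0.3, 5.6]
gripper_width: 0.621
grasp_force: 65.3
t: 12.88
eef_pos: [0.5063, 0.0112, 0.0423]
tool_rot: [0.0, 0.047, 0.999, 0.0]
contact_force: [-0.4, -0.2, 0.3]
gripper_width: 0.997
grasp_force: 0.0
t: 13.97
eef_pos: [0.4995, -0.0493, 0.171]
tool_rot: [-0.001, 0.048, 0.999, -0.0]
contact_force: [-0.4, -0.4, -0.4]
gripper_width: 1.002
grasp_force: 0.0
rings [[0.5164, 0.1321], [0.5051, 0.0127], [0.4938, -0.1068]] ang 0.0946 r 0.0328 1544 rms 0.0005
lid [0.5032 0.0114 0.0264] [371, 171, 79, 75, 4634]
lid [0.5144 0.1293 0.027 ] [540, 171, 74, 74, 4126]
lid [ 0.4967 -0.1047  0.0264] [198, 178, 79, 74, 4557]
rings [[0.5181, 0.1304], [0.5063, 0.011], [0.4946, -0.1084]] ang 0.0982 r 0.0331 71 rms 0.0008
t 14.07 pos [ 0.5001 -0.0477  0.1714] shift cm [-0.3  -5.93  0.14] spin 0.001 q [-0.24  0.27  0.25  2.04 -0.09  0.85  1.54] tilt [-0.002  0.    -1.   ]
```

```bash
python3 -m jog '[[0,-0.5,0,0],[-0.1,-2,0,0],[-0.2,-4,0,0],[-0.3,-5.4,0,0],[-0.3,-5.8,0,0],[-0.3,-5.8,1,0],[-0.3,-5.8,3,0],[-0.3,-5.8,5.5,0],[-0.3,-5.8,8,0],[-0.3,-5.8,10,0],[-0.3,-5.8,11.5,0],[-0.3,-5.8,12.5,0],[-0.3,-5.8,13,0],[-0.3,-5.8,13,0],[-0.3,-5.8,13,0]]' -1 60 && python3 -m jog '[[0,0,0,0],[0,0,0,0],[0,0,0,0],[0,0,0,0],[0,0,0,0],[0,0,0,0],[0,0,0,0],[0,0,0,0],[0,0,0,0]]' 1 60 && python3 -m jog '[[0,0,-0.3,0],[0,0,-1,0],[0,0,-2,0],[0,0,-3,0],[0,0,-4,0],[0,0,-4.7,0],[0,0,-5,0],[0,0,-5,0]]' && python3 -m jog '[[0,0,0,0],[0,0,0,0],[0,0,0,0],[0,0,0,0],[0,0,0,0],[0,0,0,0],[0,0,0,0],[0,0,0,0],[0,0,0,0],[0,0,0,0],[0,0,0,0],[0,0,0,0],[0,0,0,0],[0,0,0,0]]'
python3 - <<'E'
from meas import *
c=bot.read_camera("wrist");rings(c);lids(c,.142)
go(.4935,-.1083,.04)
E
```

```text
t: 15.32
eef_pos: [0.4983, -0.1062, 0.0425]
tool_rot: [0.0, 0.047, 0.999, 0.0]
contact_force: [0.4, 0.5, 0.1]
gripper_width: 1.0
grasp_force: 0.0
t: 16.07
eef_pos: [0.4987, -0.1066, 0.0433]
tool_rot: [0.001, 0.047, 0.999, 0.0]
contact_force: [-0.7, -0.3, 6.3]
gripper_width: 0.618
grasp_force: 62.0
t: 16.73
eef_pos: [0.4986, -0.1066, 0.0934]
tool_rot: [0.001, 0.047, 0.999, 0.0]
contact_force: [-0.4, -0.3, -1.7]
gripper_width: 0.622
grasp_force: 63.1
t: 17.9
eef_pos: [0.498, -0.1066, 0.0923]
tool_rot: [0.0, 0.047, 0.999, 0.0]
contact_force: [-0.2, 0.2, -2.6]
gripper_width: 0.621
grasp_force: 63.1
rings [[0.5165, 0.1321], [0.5051, 0.0126], [0.4937, -0.1068]] ang 0.0948 r 0.0327 2174 rms 0.0005
lid [ 0.4924 -0.105   0.0247] [242, 269, 160, 119, 14967]
lid [ 0.4556 -0.1462  0.03  ] [136, 308, 102, 34, 1216]
lid [ 0.4611 -0.0578  0.0329] [404, 308, 103, 34, 1211]
t 17.95 pos [ 0.498  -0.1066  0.0923] shift cm [ 0.43 -0.22  5.23] spin 0.0 q [-0.12  0.4   0.25  2.08 -0.16  0.67  1.71] tilt [ 0.  0. -1.]
```

The right tin weighs about 2.6 N and is light, so the middle tin is the heaviest. I'll place the right tin back, allowing for the roughly 1.8 mm drift in x seen at the earlier placings.

```bash
python3 -m jog '[[0.1,-0.1,0.5,0],[0.15,-0.2,1.5,0],[0.15,-0.2,2.5,0],[0.15,-0.2,3.5,0],[0.15,-0.2,4.3,0],[0.15,-0.2,4.7,0],[0.15,-0.2,4.9,0],[0.15,-0.2,4.9,0],[0.15,-0.2,4.9,0]]' && python3 -m jog '[[0,0,0,0],[0,0,0,0],[0,0,0,0],[0,0,0,0],[0,0,0,0],[0,0,0,0],[0,0,0,0]]' -1 && python3 -m jog '[[0,0,-0.5,0],[0,0,-2,0],[0,0,-4,0],[0,0,-7,0],[0,0,-10,0],[0,0,-12,0],[0,0,-13,0],[0,0,-13,0]]'
python3 - <<'E'
from meas import *
c=bot.read_camera("wrist");pickle.dump(c,open("w5.pkl","wb"));rings(c);lids(c);cv2.imwrite("pics/w5.png",c["pixels"][:,:,::-1])
go(.504,.0103,.17)
E
```

```text
t: 18.7
eef_pos: [0.4953, -0.1083, 0.0434]
tool_rot: [-0.001, 0.047, 0.999, 0.0]
contact_force: [-4.6, 0.9, 7.9]
gripper_width: 0.618
grasp_force: 64.0
t: 19.28
eef_pos: [0.4963, -0.1084, 0.0432]
tool_rot: [-0.0, 0.047, 0.999, 0.0]
contact_force: [0.2, -0.2, -0.8]
gripper_width: 0.999
grasp_force: 0.0
t: 19.95
eef_pos: [0.4977, -0.1086, 0.1756]
tool_rot: [0.002, 0.047, 0.999, 0.0]
contact_force: [0.8, -0.1, -0.3]
gripper_width: 0.999
grasp_force: 0.0
rings [[0.5164, 0.1322], [0.5051, 0.0128], [0.4937, -0.1067]] ang 0.0946 r 0.0327 1351 rms 0.0005
lid [0.5032 0.0112 0.0267] [455, 163, 77, 74, 4400]
lid [ 0.4938 -0.1069  0.0264] [283, 164, 77, 77, 4605]
lid [0.5151 0.1167 0.0181] [611, 168, 29, 67, 1381]
t 20.0 pos [ 0.4967 -0.1083  0.1739] shift cm [ 0.4  11.88  0.39] spin 0.001 q [-0.15  0.28  0.29  2.02 -0.1   0.85  1.67] tilt [ 0.002  0.    -1.   ]
```

View pics/w5.png

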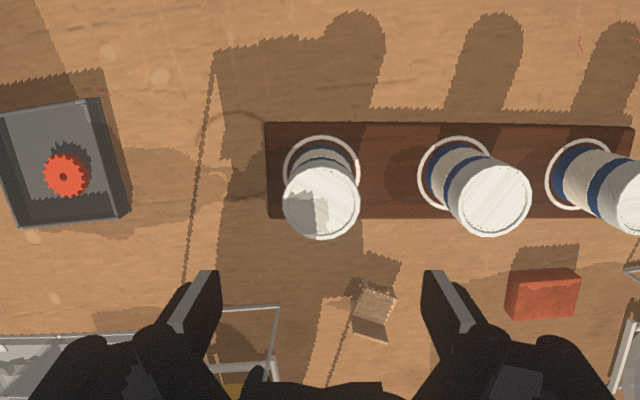

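The right tin is upright and centred on its ring (321,170). Gear, chair and sanding block are untouched. Before taking the heavy tin I'll check the left tin's centring with the top camera.

```bash
python3 - <<'E'
from meas import *
t0=pickle.load(open("top.pkl","rb"));c=bot.read_camera("top")
rings(t0);rings(c)
for k in(t0,c):
    P=P_all(k);m=(P[...,2]>.085)&(P[...,2]<.1)&(k["depth"]>0);
    n,l,s,ce=cv2.connectedComponentsWithStats(m.astype(np.uint8))
    for i in range(1,n):
        if 150<s[i,4]<400: print(plane(k,ce[i],.092)[0].round(4),s[i].tolist())
E
```

```text
rings [[0.5175, 0.13], [0.5056, 0.0106], [0.4937, -0.1088]] ang 0.0993 r 0.033 95 rms 0.0008
rings [[0.5178, 0.1304], [0.5064, 0.0109], [0.4949, -0.1085]] ang 0.0955 r 0.033 95 rms 0.0008
[0.907  0.0161 0.092 ] [303, 64, 90, 14, 226]
[0.5171 0.1303 0.092 ] [296, 192, 19, 20, 295]
[0.504  0.0054 0.092 ] [341, 197, 19, 20, 296]
[ 0.4983 -0.1076  0.092 ] [382, 200, 20, 20, 299]
[ 0.9059 -0.0168  0.092 ] [315, 63, 87, 20, 206]
[0.5159 0.1282 0.092 ] [297, 193, 19, 19, 289]
[0.5047 0.0098 0.092 ] [339, 197, 20, 20, 298]
[ 0.4866 -0.1024  0.092 ] [382, 207, 17, 14, 157]
```

The left tin is within about 2.5 mm of centre, which is fine. Now I take the middle (heaviest) tin.

```bash
python3 -m jog '[[0,0.5,0,0],[0.1,2,0,0],[0.2,4.5,0,0],[0.3,7.5,0,0],[0.3,10,0,0],[0.3,11.5,0.2,0],[0.3,12,0.4,0],[0.3,12,1.4,0],[0.3,12,3.4,0],[0.3,12,6,0],[0.3,12,8.5,0],[0.3,12,10.5,0],[0.3,12,12,0],[0.3,12,12.9,0],[0.3,12,13.2,0],[0.3,12,13.2,0],[0.3,12,13.2,0]]' -1 70 && python3 -m jog '[[0,0,0,0],[0,0,0,0],[0,0,0,0],[0,0,0,0],[0,0,0,0],[0,0,0,0],[0,0,0,0],[0,0,0,0],[0,0,0,0]]' 1 70 && python3 -m jog '[[0,0,-0.3,0],[0,0,-1,0],[0,0,-2,0],[0,0,-3.5,0],[0,0,-5,0],[0,0,-6.5,0],[0,0,-8,0],[0,0,-9.5,0],[0,0,-11,0],[0,0,-12,0],[0,0,-12.5,0],[0,0,-12.5,0],[0,0,-12.5,0]]'
python3 -c "
from h import *
go(.447,.355,.165)"
```

```text
t: 21.47
eef_pos: [0.5049, 0.0107, 0.0415]
tool_rot: [0.0, 0.048, 0.999, -0.0]
contact_force: [0.4, -0.1, -0.1]
gripper_width: 1.003
grasp_force: 0.0
t: 22.22
eef_pos: [0.5053, 0.0112, 0.0423]
tool_rot: [0.001, 0.047, 0.999, 0.0]
contact_force: [-1.7, -1.2, 5.5]
gripper_width: 0.62
grasp_force: 72.2
t: 23.3
eef_pos: [0.5043, 0.0114, 0.1661]
tool_rot: [-0.0, 0.047, 0.999, 0.0]
contact_force: [-0.1, -0.8, -6.0]
gripper_width: 0.616
grasp_force: 74.5
t 23.3 pos [0.5043 0.0114 0.1661] shift cm [ 8.95 33.67  0.11] spin 0.001 q [-0.34  0.28  0.23  2.04 -0.09  0.84  1.42] tilt [-0.  0. -1.]
```

```bash
python3 -m jog '[[0.1,0.4,0,0],[0.3,1.2,0,0],[0.7,2.6,0,0],[1.2,4.5,0,0],[1.75,6.6,0,0],[2.35,8.8,0,0],[2.95,11.1,0,0],[3.55,13.4,0,0],[4.15,15.7,0,0],[4.8,18,0,0],[5.4,20.3,0,0],[6,22.6,0,0],[6.6,24.9,0,0],[7.2,27.1,0,0],[7.7,29.1,0,0],[8.15,30.8,0,0],[8.5,32.2,0,0],[8.75,33.1,0,0],[8.9,33.6,0,0],[8.9,33.7,0,0]]' && python3 -m jog '[[0,0,0,0],[0,0,0,0],[0,0,0,0],[0,0,0,0],[0,0,0,0],[0,0,0,0],[0,0,0,0],[0,0,0,0],[0,0,0,0],[0,0,0,0]]'
python3 - <<'E'
from meas import *
go(.447,.355,.165)
c=bot.read_camera("scene");cv2.imwrite("pics/s2.png",c["pixels"][:,:,::-1])
c=bot.read_camera("top");rings(c);lids(c)
print(bot.get_obs()["joint_vel"].round(3))
P=P_all(c);m=(abs(P[...,2]-.092)<.007)&(c["depth"]>0)&(abs(P[...,0]-.5)<.05)&(abs(P[...,1])<.2)
n,l,s,ce=cv2.connectedComponentsWithStats(m.astype(np.uint8))
for i in range(1,n):
    if s[i,4]>50: print(plane(c,ce[i],.092)[0].round(4),s[i].tolist())
E
```

```text
t: 24.97
eef_pos: [0.4474, 0.356, 0.1659]
tool_rot: [-0.0, 0.047, 0.999, -0.0]
contact_force: [-0.3, 0.4, -6.0]
gripper_width: 0.618
grasp_force: 74.6
t: 25.8
eef_pos: [0.448, 0.3552, 0.1663]
tool_rot: [-0.0, 0.047, 0.999, -0.0]
contact_force: [0.3, -0.9, -5.9]
gripper_width: 0.616
grasp_force: 74.6
t 25.8 pos [0.448  0.3552 0.1663] shift cm [ 0.09 -0.03  0.13] spin 0.001 q [-0.85  0.38  0.09  1.88 -0.04  0.89  0.74] tilt [-0. -0. -1.]
rings [[0.5178, 0.1302], [0.5059, 0.0108], [0.494, -0.1086]] ang 0.0993 r 0.0328 185 rms 0.0008
[-0.    -0.001  0.001 -0.002 -0.     0.001  0.   ]
[0.5157 0.1282 0.092 ] [297, 193, 19, 19, 287]
[ 0.4948 -0.1095  0.092 ] [382, 201, 20, 20, 299]
```

View pics/s2.png

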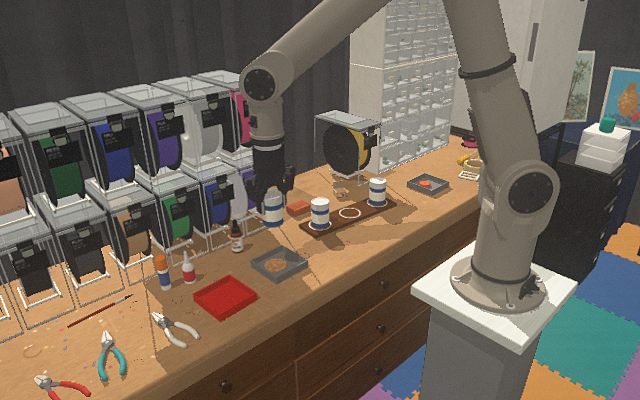

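The scene view shows the heavy tin held upright at (273,207), above the cork tray (278,264). Its underside is about 12.8 cm above the pad. The light tins stand on their rings at (319,215) and (377,192), and the middle ring is empty at (350,212).

```bash
python3 -c "
from station import bot
print(bot.hand_in())"
```

```text
the job is handed in; nothing more can be done
None
```

I weighed all three tins from left to right and handed the job in at about 26 s, with the heaviest (the middle one, about 6 to 6.7 N) held upright and still about 12.8 cm above the cork pad in the left tray; the two light ones (about 2.4 and 2.6 N) are back upright on their rings, the left about 3 mm off centre and the right about 1 mm.

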